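# Close the job boxes and feed them through the channel gate

### The job

Press the lid of each open job box down until it snaps and stays shut, and then push the boxes, one behind another, through the orange swing gate into the pass-through channel, until every box on the bench is standing flat inside and the gate has swung shut behind the last one. A box must be shut before it goes in through the gate; leave the spool, the steel block, the apple and the hammer where they are.

Things in the scene. Friction and masses are not known exactly. Their poses are not given: they have to be found in the camera images.
- channel: Pass-through channel, fixed to the bench; place and yaw vary. Origin on the bench (z = 0) in the middle of the gate doorway; +y = feed direction, +x = far side. Floor: steel plate 6 mm thick, 120 mm wide, from y = -160 to 360 mm. The lane runs along x = 0, 68 mm wide between aluminium walls 6 mm thick, tops 52 mm above the bench.
- infeed (a point): Point on the floor plate (6 mm above the bench) at channel x = 0, y = -100 mm: the open infeed, no walls from y = -160 to -63 mm. From y = -63 to -33 mm two flared guides, 36 mm high above the bench, narrow from 98 mm to the 68 mm lane.
- lane (a point): Point on the lane floor at channel x = 0, y = 200 mm. Blue lips on both walls, 52 to 57 mm above the bench, y = 0 to 354 mm, overhang the lane by 6 mm a side: a 56 mm slot stays open above, along which closed fingers can travel, but a box (60 mm wide) does not fit through it from above. End stop at y = 354 mm. Room for four boxes in a row.
- gate (a joint): Orange swing gate at channel y = 0: leaf 74 mm long, 4 mm thick, 9 to 47 mm above the bench, upright hinge pin on the far side at x = 44 mm. Angle in rad: 0 = shut, 1.57 = swung inwards (+y) clear of the lane. A weak spring (under 0.025 N m) shuts it; opens inwards only. It reaches y = 76 mm, so a box's rear must be past that for it to shut. Each box pushes those before it on.
- box1: Job box, black base and red hinged lid, 0.18 to 0.35 kg, may be absent. Origin: centre of its underside. Base 66 mm along its x, 60 mm along y, 31 mm high; shut, the lid's top is 40 mm up. Lid 66 x 58 mm, 6 mm thick, hinge on the +x end, free edge at -x. Grip the base across y. In the lane its x axis lies along the lane, either way round; only with its lid shut does it fit under the lips.
- lid1 (a joint): Lid of box1, angle in rad: 0 = shut, grows as it opens (stands at about 0.5 to 0.65, free edge about 75 mm above the underside). It springs up again unless pressed below about 0.06, where a sprung catch snaps over and holds it; press it right home. Near the free edge it takes about 3 to 4 N; 10 to 15 N is plenty.
- lid1_edge (a point): Middle of the top of the free edge of box1's lid.
- box2: Job box, black base and blue hinged lid, 0.18 to 0.35 kg, may be absent. Origin: centre of its underside. Base 66 mm along its x, 60 mm along y, 31 mm high; shut, the lid's top is 40 mm up. Lid 66 x 58 mm, 6 mm thick, hinge on the +x end, free edge at -x. Grip the base across y. In the lane its x axis lies along the lane, either way round; only with its lid shut does it fit under the lips.
- lid2 (a joint): Lid of box2, angle in rad: 0 = shut, grows as it opens (stands at about 0.5 to 0.65, free edge about 75 mm above the underside). It springs up again unless pressed below about 0.06, where a sprung catch snaps over and holds it; press it right home. Near the free edge it takes about 3 to 4 N; 10 to 15 N is plenty.
- lid2_edge (a point): Middle of the top of the free edge of box2's lid.
- box3: Job box, black base and green hinged lid, 0.18 to 0.35 kg, may be absent. Origin: centre of its underside. Base 66 mm along its x, 60 mm along y, 31 mm high; shut, the lid's top is 40 mm up. Lid 66 x 58 mm, 6 mm thick, hinge on the +x end, free edge at -x. Grip the base across y. In the lane its x axis lies along the lane, either way round; only with its lid shut does it fit under the lips.
- lid3 (a joint): Lid of box3, angle in rad: 0 = shut, grows as it opens (stands at about 0.5 to 0.65, free edge about 75 mm above the underside). It springs up again unless pressed below about 0.06, where a sprung catch snaps over and holds it; press it right home. Near the free edge it takes about 3 to 4 N; 10 to 15 N is plenty.
- lid3_edge (a point): Middle of the top of the free edge of box3's lid.
- box4: Job box, black base and yellow hinged lid, 0.18 to 0.35 kg, may be absent. Origin: centre of its underside. Base 66 mm along its x, 60 mm along y, 31 mm high; shut, the lid's top is 40 mm up. Lid 66 x 58 mm, 6 mm thick, hinge on the +x end, free edge at -x. Grip the base across y. In the lane its x axis lies along the lane, either way round; only with its lid shut does it fit under the lips.
- lid4 (a joint): Lid of box4, angle in rad: 0 = shut, grows as it opens (stands at about 0.5 to 0.65, free edge about 75 mm above the underside). It springs up again unless pressed below about 0.06, where a sprung catch snaps over and holds it; press it right home. Near the free edge it takes about 3 to 4 N; 10 to 15 N is plenty.
- lid4_edge (a point): Middle of the top of the free edge of box4's lid.
- spool: Bystander: white solder spool, 60 mm diameter, 60 mm high, standing; origin under its centre.
- dapping: Bystander: steel dapping block, 55 mm cube, 1.2 kg; origin under its centre.
- apple: Bystander: red apple, 74 mm across, 64 mm high; origin under its centre.
- hammer: Bystander: hammer 240 mm long lying on the bench along its own x.
Mind the look-alikes: they are no part of the job. Leave any brown or pink look-alike of the box2 alone. What is shaped like the box3 but brown is not meant.

How it is judged:
By the outcome, as a careful person would: the job done as asked, in the order asked, and still so for the second after the job is handed in, with the robot touching nothing.
Of box1, box2, box3, box4 only 3 to 4 are there at a start; the rules pass over those that are not, and their reading is None.
At some moment in a run one of box1, box2, box3, box4 may be knocked a few centimetres aside while the robot is not near it.
Once in a run the grip may slacken for a moment while it holds something.
It also fails if it takes over 210 s, if anything falls off the work surface, if the arm or the gripper's body presses on something with over 40 N, if the wrist force passes 120 N, or if a joint passes its speed limit or range.

### The arm

A 7-joint arm with a two-finger parallel gripper is mounted at the origin on the work surface. World frame = base frame: x ahead of the robot, y to its left, z up, the work surface at z = 0. Lengths are in mm, angles in rad, forces in N, time in s.
With the tool pointing down it reaches from about 350 to 900 mm from the base axis. Payload 7.2 kg.
Tool frame: the origin (TCP) lies at the very end of the fingers, on their centre line; the grasp point (between the pads) lies robot.grip_point_offset behind it (robot.grip_point_offset is the distance from the TCP to the grasp point, in mm); z points along the fingers, y is the line along which they close (so a half turn about z gives the same grasp; the last joint's range is limited). The gripper opens to 88 mm and grips with 3 to 60 N. Pads are 20 mm wide; open, the fingers measure 115 mm over their backs; the gripper's body (75 mm by 178 mm) begins 61 mm behind the grasp point.
Start: joints at [-1.201, 0.411, -0.013, 1.596, 0.006, 1.134, -0.082], TCP at [264.977, 566.053, 222.653] pointing down, gripper open.
Joint ranges: [-2.95, 2.95], [-0.29, 1.99], [-1.47, 1.44], [0.14, 2.54], [-1.03, 4.17], [0.13, 1.85], [-2.86, 2.86]. Speed limits (rad/s): [2.39, 2.39, 3.01, 3.01, 3.14, 3.14, 3.14].

### API

Orientations are given as a unit quaternion [w, x, y, z].
In Python, from plant import robot gives the robot as it stands.
- The arm moves only by the tool drive_tool, never from a script. Its argument "targets" is a list of rows, each an object with "hand": the finger opening in mm, from 0 to 87.8; "offset": the shift along the world's x, y, z scaled (see below), a list of three; "turn": the turn about the world's z scaled (see below). In form: [{"hand": hand, "offset": [tx, ty, tz], "turn": turn}, ...]. A call has 1 to 20 rows; each row shifts and turns the commanded pose from where the row before left it; what a row does not reach is not made up. The controller multiplies each number of a shift by 8 cm and each number of a turn by pi/2 rad. A row lasts 1/8 s, in which the tool goes at most 62.5 mm and 10.7 degrees, less where a joint would pass 70% of its speed; a pose out of reach is approached as far as the arm can. A call with a number of a shift or a turn outside -1 to 1 is refused whole. A call with a gripper value outside its range is refused whole. The fingers move at their own pace and stop on an object; the grip force is fixed at half the most. Time passes only in rows, so rows that do not move let the fingers close. It gives the time, the measured TCP pose, the force, the opening and the grip force at its end, in the units of the state.
- robot.get_state(): the state, without advancing time (a new reading comes with each control period).
- robot.read_camera(name): name is "scene" or "top"; returns (picture, depth): 384x512x3 uint8, blue, green, red; 384x512 float32, mm along the optical axis (not along the pixel's ray), 0 where there is no reading.
- robot.get_calibration(name): a dict with "mtx" (3x3 intrinsics, pixels), "rvec" (rotation vector, rad) and "tvec" (3), from world to camera coordinates, as OpenCV has them. Camera axes: x right, y down, z forward; pixel columns grow to the right and rows downward; lengths in mm; the calibration is good to about 2 mm. A picture is of the moment at which its call begins. get_calibration takes no time and is no camera call.
- robot.hand_in(): hands the job in; it is judged then, once.
Trained networks look in the newest picture that a camera, given by its name, has taken for a name from the list of things; names that differ only in an ending like _2 or _b are one class to them, and where a whole thing is asked for, a point or a joint stands for the part that bears it (a point fixed in the world has none). Each returns a list of dicts, best first, with "confidence" (0 to 1); they miss things now and then, are a little off and sometimes report something else, mostly with a low value. They report only what shows in the picture. A call takes as long as a camera call. They do not tell look-alikes from the thing itself.
- robot.trace(camera, name): "pixels" (384x512 bool, what is visible of it) and "rect" ([left, top, right, bottom] in pixels, round what is visible of it).
The state is a dict: "time": time; "q": joint angles; "qvel": joint speeds; "joint_torque": joint torques, N m; "tcp_pos": TCP position; "orientation": TCP orientation; "ft_force": force on the tool from outside, world axes, zero at the start; "moment": the same for the moment, N m; "opening": finger opening in mm; "finger_force": force on a finger pad.
Only numpy, scipy, OpenCV 4.12 (cv2) and the standard library are available. Lean on these libraries where they do the work, as an engineer would, in place of code of your own. Each camera call takes 0.05 s, during which the arm holds its last target. There are 200 camera calls.

## Working session

There is one attempt and no reset: what is moved stays moved. The work goes in short steps, Python scripts to look and compute and a tool call to move; the robot and the scene stay as the last step left them, time stands still between calls to the robot, and variables do not carry over. Pictures are saved under pics/ and viewed, at most 14 in all, crops included, and the job is handed in when it is done.

Besides the shell and the picture viewer there is one more tool, called after ">>>" by a JSON object that holds its "name" and its "arguments", one argument or row to a line. drive_tool: Moves the arm, as the interface text tells. Its arguments: {"type":"object","properties":{"targets":{"type":"array"}},"required":["targets"]}

```bash
mkdir -p pics; ls
cat > h.py <<'E'
import numpy as np, cv2
from plant import robot
def cal(n):
    c=robot.get_calibration(n); K=np.array(c["mtx"],float); R=cv2.Rodrigues(np.array(c["rvec"],float))[0]; t=np.array(c["tvec"],float).ravel(); return K,R,t
def cloud(n,d):
    K,R,t=cal(n); v,u=np.mgrid[:384,:512]
    p=np.stack([(u-K[0,2])/K[0,0]*d,(v-K[1,2])/K[1,1]*d,d],-1)
    w=(p-t)@R; w[d==0]=np.nan; return w
def proj(n,P):
    K,R,t=cal(n); c=np.asarray(P,float)@R.T+t; q=c@K.T; return q[...,:2]/q[...,2:]
E
python3 - <<'E'
from h import *
for n in("top","scene"):
    im,d=robot.read_camera(n); cv2.imwrite(f"pics/{n}0.png",cv2.resize(im,(800,600))); np.save(f"{n}0.npy",d)
    K,R,t=cal(n); print(n,-R.T@t,R[2])
    for o in ["box1","box2","box3","box4","channel","gate","spool","dapping","apple","hammer"]:
        w=cloud(n,d)
        for r in robot.trace(n,o)[:4]:
            m=r["pixels"]; pts=w[m]; print(o,round(r["confidence"],2),r["rect"],np.nanmedian(pts,0).round(),np.nanmax(pts[:,2]).round(), np.median(im[m],0))
s=robot.get_state();print(s["time"],s["tcp_pos"],s["orientation"],s["opening"],robot.grip_point_offset)
E
```

```text
pics
top [ 342.4345793    18.9932226  1093.83331537] [ 0.13239701  0.02107946 -0.9909726 ]
box1 0.92 [298.5, 185.6, 319.9, 209.4] [ 465. -107.   52.] 80.0 [ 53. 151. 182.]
box1 0.79 [345.6, 178.8, 379.4, 210.8] [ 472. -269.   44.] 77.0 [112.  82.  63.]
box1 0.7 [333.5, 224.3, 362.2, 249.1] [ 358. -215.   39.] 44.0 [ 56.   88.  131.5]
box1 0.69 [168.3, 188.6, 189.3, 217.3] [459. 259.  50.] 77.0 [ 35.  46. 168.]
box2 0.92 [298.5, 185.6, 319.9, 209.4] [ 465. -107.   52.] 80.0 [ 53. 151. 182.]
box2 0.79 [345.6, 178.8, 379.4, 210.8] [ 472. -269.   44.] 77.0 [112.  82.  63.]
box2 0.7 [333.5, 224.3, 362.2, 249.1] [ 358. -215.   39.] 44.0 [ 56.   88.  131.5]
box2 0.69 [168.3, 188.6, 189.3, 217.3] [459. 259.  50.] 77.0 [ 35.  46. 168.]
box3 0.92 [298.5, 185.6, 319.9, 209.4] [ 465. -107.   52.] 80.0 [ 53. 151. 182.]
box3 0.79 [345.6, 178.8, 379.4, 210.8] [ 472. -269.   44.] 77.0 [112.  82.  63.]
box3 0.7 [333.5, 224.3, 362.2, 249.1] [ 358. -215.   39.] 44.0 [ 56.   88.  131.5]
box3 0.69 [168.3, 188.6, 189.3, 217.3] [459. 259.  50.] 77.0 [ 35.  46. 168.]
box4 0.92 [298.5, 185.6, 319.9, 209.4] [
[... 2231 characters left out ...]
 163.9, 301.7, 328.0] [643. 124.   9.] 66.0 [195. 199. 205.]
channel 0.75 [142.8, 88.1, 163.8, 115.2] [ 581. -430.   58.] 68.0 [228. 232. 237.]
spool 0.55 [143.2, 88.7, 166.9, 114.7] [ 580. -430.   58.] 68.0 [226. 231. 236.]
dapping 0.83 [383.9, 265.7, 412.2, 296.6] [365. 454.  56.] 63.0 [132.  136.5 142. ]
apple 0.86 [348.4, 308.0, 373.7, 335.6] [507. 477.  59.] 69.0 [ 11.  35. 229.]
hammer 0.74 [197.4, 105.7, 217.1, 132.0] [ 480. -263.   44.] 82.0 [137.  80.  44.]
hammer 0.63 [186.1, 55.9, 242.9, 103.4] [ 374. -413.   25.] 39.0 [106. 161. 201.]
1.1 [264.94707408 566.07013485 222.64606466] [-1.47648508e-05  2.17124935e-01  9.76143823e-01  5.51836643e-06] 87.85132300234858 18.700000000000003
```

View pics/top0.png

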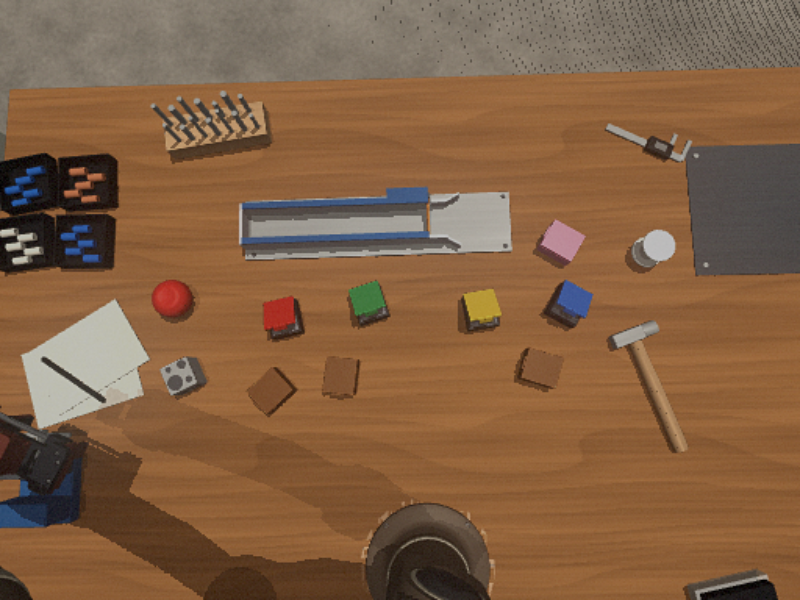

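View pics/scene0.png

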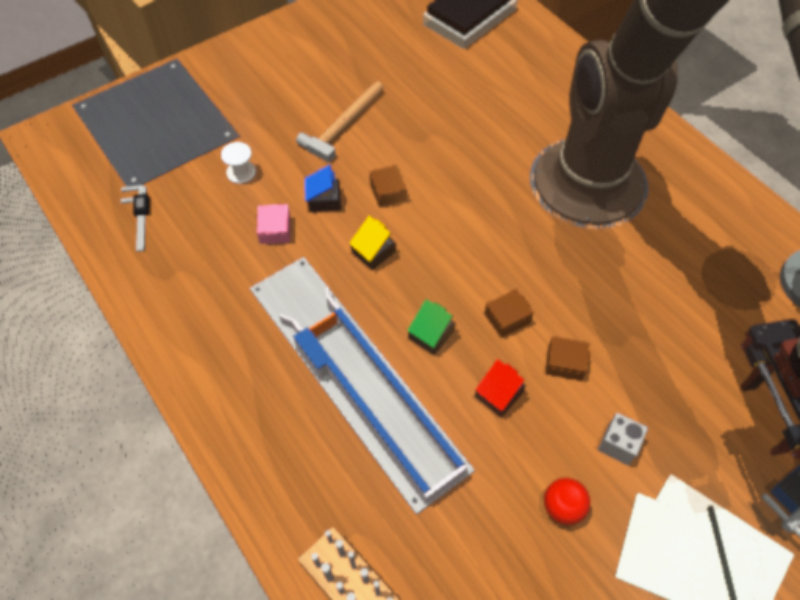

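Top view (800x600 scale): four open boxes, red (282,317), green (368,302), yellow (481,309) and blue (570,303). The look-alikes are pink (560,242) and brown (541,368), (340,377), (271,391), which I'll leave alone. The channel runs horizontally, with the gate at (430,218) and the infeed on the right, so feed is world +y.

```bash
cat >> h.py <<'E'
HSV={"red":[(0,170,90),(6,255,255)],"green":[(50,90,50),(75,255,255)],"yellow":[(22,150,100),(32,255,255)],"blue":[(100,130,70),(125,255,255)]}
APP={"red":None}
def lids(n,im,d,verbose=True):
    w=cloud(n,d); hsv=cv2.cvtColor(im,cv2.COLOR_BGR2HSV); out={}
    for c,(lo,hi) in HSV.items():
        m=cv2.inRange(hsv,lo,hi)>0
        if c=="red": m|=cv2.inRange(hsv,(174,170,90),(180,255,255))>0
        roi=(w[...,0]>300)&(w[...,0]<900)&(abs(w[...,1])<420)&(w[...,2]>25)
        k,L,st,ce=cv2.connectedComponentsWithStats((m&roi).astype(np.uint8))
        for i in range(1,k):
            if not 120<st[i,4]<1400: continue
            p=w[L==i]
            if np.ptp(np.percentile(p[:,:2],[3,97],axis=0),axis=0).max()>110: continue
            q=p
            for _ in range(4):
                A=np.c_[q[:,:2],np.ones(len(q))]; g=np.linalg.lstsq(A,q[:,2],rcond=None)[0]
                r=p[:,2]-np.c_[p[:,:2],np.ones(len(p))]@g; q=p[abs(r)<max(3,1.5*np.median(abs(r)))]
            a=np.arctan(np.hypot(g[0],g[1])); yaw=np.arctan2(-g[1],-g[0])
            rect=cv2.minAreaRect(q[:,:2].astype(np.float32)); ctr=np.array(rect[0])
            box=ctr-(33-33*np.cos(a)+5*np.sin(a))*np.array([np.cos(yaw),np.sin(yaw)])
            out.setdefault(c,[]).append((box,yaw,a))
            if verbose: print(n,c,st[i,4],"px",ce[i].round(),"lidctr",ctr.round(1),"zc",np.median(q[:,2]).round(1),"rect",np.round(rect[1],1),round(rect[2],1),"open",a.round(2),"yaw",np.degrees(yaw).round(1),"box",box.round(1))
    return out
E
python3 - <<'E'
from h import *
for n in("top","scene"):
    im,d=robot.read_camera(n); w=cloud(n,d); lids(n,im,d)
    b=w[(abs(w[...,0]-560)<30)&(abs(w[...,1]-100)<150)&(w[...,2]<20)]; print("bench z",np.nanmedian(b[:,2]))
    m=robot.trace(n,"channel")[0]["pixels"]; m=cv2.erode(m.astype(np.uint8),np.ones((2,2)))>0
    k,L,st,ce=cv2.connectedComponentsWithStats(m.astype(np.uint8)); 
    p=w[L==1+np.argmax(st[1:,4])]; p=p[(p[:,2]>-5)&(p[:,2]<75)]
    print(n,"plate",cv2.minAreaRect(p[:,:2].astype(np.float32)))
    hsv=cv2.cvtColor(im,cv2.COLOR_BGR2HSV); bl=(cv2.inRange(hsv,(100,130,70),(125,255,255))>0)
    q=w[bl&(w[...,0]>560)&(w[...,0]<760)&(w[...,1]>-100)&(w[...,1]<320)&(w[...,2]>40)]
    mid=650
    for s,qq in(("near",q[q[:,0]<mid]),("far",q[q[:,0]>mid])):
        f=np.polyfit(qq[:,1],qq[:,0],1); print(s,len(qq),"x=",f,"yrange",np.percentile(qq[:,1],[1,99]).round(1),"z",np.median(qq[:,2]).round(1))
    og=(cv2.inRange(hsv,(6,170,120),(14,255,255))>0)&m; print("orange",og.sum(),np.nanmedian(w[og],0).round(1))
E
```

```text
top red 357 px [178. 200.] lidctr [466.5 263.7] zc 58.9 rect [58.4 56.5] 11.4 open 0.59 yaw 13.2 box [458.3 261.8]
top green 350 px [235. 191.] lidctr [490.5 101.8] zc 57.7 rect [57.8 55.8] 17.7 open 0.57 yaw 18.7 box [483.   99.3]
top yellow 368 px [308. 195.] lidctr [ 473.7 -110.2] zc 58.3 rect [56.8 56.1] 9.6 open 0.59 yaw 8.8 box [ 465.3 -111.5]
top blue 305 px [368. 191.] lidctr [ 482.2 -279.2] zc 59.3 rect [55.7 55.2] 60.4 open 0.6 yaw -31.4 box [ 474.8 -274.7]
bench z -0.7371776795280729Traceback (most recent call last):
  File "<stdin>", line 5, in <module>
IndexError: list index out of range
```

Run:
```python
from h import *
for n in("top","scene"):
    im,d=robot.read_camera(n); w=cloud(n,d)
    if n=="scene": lids(n,im,d)
    b=w[(abs(w[...,0]-560)<20)&(abs(w[...,1]-100)<150)&(w[...,2]<20)]; print("bench z",np.nanmedian(b[:,2]))
    hsv=cv2.cvtColor(im,cv2.COLOR_BGR2HSV); bl=(cv2.inRange(hsv,(100,130,70),(125,255,255))>0)
    q=w[bl&(w[...,0]>560)&(w[...,0]<760)&(w[...,1]>-100)&(w[...,1]<340)&(w[...,2]>40)]
    for s,qq in(("near",q[q[:,0]<645]),("far",q[(q[:,0]>645)])):
        f=np.polyfit(qq[:,1],qq[:,0],1); r=abs(qq[:,0]-np.polyval(f,qq[:,1])); qq=qq[r<8]; f=np.polyfit(qq[:,1],qq[:,0],1)
        print(n,s,len(qq),"x=",f,"yr",np.percentile(qq[:,1],[1,99]).round(1),"z",np.median(qq[:,2]).round(1))
    # plate: low-saturation points z 2..60
    m=(hsv[...,1]<70)&(w[...,2]>2)&(w[...,2]<75)&(w[...,0]>560)&(w[...,0]<740)&(w[...,1]>-150)&(w[...,1]<340)
    k,L,st,ce=cv2.connectedComponentsWithStats((m|(bl&(w[...,0]>560))).astype(np.uint8)); i=1+np.argmax(st[1:,4]); p=w[(L==i)&m]
    print(n,"plate",cv2.minAreaRect(p[:,:2].astype(np.float32)))
    og=(cv2.inRange(hsv,(3,150,120),(13,255,255))>0)&(w[...,2]>35)&(w[...,2]<60)&(abs(w[...,0]-640)<60)&(w[...,1]<0); print("orange",og.sum(),np.nanmedian(w[og],0).round(1))
    for r in robot.trace(n,"channel")[:1]:
        p=w[r["pixels"]];p=p[(p[:,2]>-5)&(p[:,2]<75)]; print("tr",cv2.minAreaRect(p[:,:2].astype(np.float32)))
```

```text
bench z -1.0973683328121848
top near 174 x= [-6.22650309e-03  6.09967660e+02] yr [-10.2 335.1] z 55.8
top far 133 x= [-2.14497974e-02  6.81382504e+02] yr [ -7.2 336.6] z 56.0
top plate ((641.7649536132812, 95.32063293457031), (120.3344497680664, 490.74908447265625), 0.8584460020065308)
orange 9 [659.6 -13.9  45.8]
tr ((645.3058471679688, 83.64920043945312), (126.70834350585938, 520.1250610351562), 0.644987940788269)
scene red 583 px [320. 246.] lidctr [466.  266.2] zc 58.9 rect [56.7 57.2] 12.5 open 0.6 yaw 12.6 box [457.6 264.4]
scene green 473 px [275. 207.] lidctr [490.8 104.4] zc 58.2 rect [54.8 55.7] 18.3 open 0.58 yaw 18.6 box [483.1 101.8]
scene yellow 423 px [236. 152.] lidctr [ 473.4 -108.6] zc 60.9 rect [56.4 58.3] 7.7 open 0.61 yaw 10.2 box [ 464.7 -110.1]
scene blue 251 px [204. 117.] lidctr [ 480.8 -276.5] zc 62.4 rect [57.2 53.6] 60.3 open 0.6 yaw -30.0 box [ 473.3 -272.2]
bench z 1.7453194732787463
scene near 422 x= [-1.44324817e-02  6.09847117e+02] yr [ -6.4 333.4] z 58.7
scene far 496 x= [-3.90774336e-02  6.83784270e+02] yr [ -9.5 333.6] z 58.7
scene plate ((641.339599609375, 94.74946594238281), (120.5977783203125, 490.5619812011719), 0.7608724236488342)
orange 44 [640.2 -13.5  44.9]
tr ((641.9682006835938, 83.76998901367188), (121.49957275390625, 527.071533203125), 0.7321524620056152)
```

>>> {"name": "drive_tool", "arguments": {
  "targets": [
    {"hand":0,"offset":[0.192,-0.708,-0.096],"turn":0.032},
    {"hand":0,"offset":[0.192,-0.708,-0.096],"turn":0.032},
    {"hand":0,"offset":[0.192,-0.708,-0.096],"turn":0.032},
    {"hand":0,"offset":[0.192,-0.708,-0.096],"turn":0.032},
    {"hand":0,"offset":[0.192,-0.708,-0.096],"turn":0.032},
    {"hand":0,"offset":[0.192,-0.708,-0.096],"turn":0.032},
    {"hand":0,"offset":[0.192,-0.708,-0.096],"turn":0.032},
    {"hand":0,"offset":[0.192,-0.708,-0.096],"turn":0.032},
    {"hand":0,"offset":[0.192,-0.708,-0.096],"turn":0.032},
    {"hand":0,"offset":[0.192,-0.708,-0.096],"turn":0.032},
    {"hand":0,"offset":[0.192,-0.708,-0.096],"turn":0.032},
    {"hand":0,"offset":[0.192,-0.708,-0.096],"turn":0.032},
    {"hand":0,"offset":[0,0,0],"turn":0}
  ]
}}

```text
time: 3.02
tcp_pos: [449.5, -118.2, 130.3]
orientation: [0.0, -0.079, 0.997, -0.001]
ft_force: [0.2, 0.8, -0.1]
opening: 0.6
finger_force: 0.0
```

>>> {"name": "drive_tool", "arguments": {
  "targets": [
    {"hand":0,"offset":[0,0.06,-0.25],"turn":0},
    {"hand":0,"offset":[0,0,-0.25],"turn":0},
    {"hand":0,"offset":[0,0,-0.2],"turn":0},
    {"hand":0,"offset":[0,0,-0.2],"turn":0},
    {"hand":0,"offset":[0,0,-0.1],"turn":0},
    {"hand":0,"offset":[0,0,-0.1],"turn":0},
    {"hand":0,"offset":[0,0,-0.03],"turn":0}
  ]
}}

```text
time: 3.9
tcp_pos: [449.3, -108.5, 40.0]
orientation: [0.0, -0.083, 0.997, 0.0]
ft_force: [-3.5, 0.5, 11.8]
opening: 0.7
finger_force: 5.8
```

>>> {"name": "drive_tool", "arguments": {
  "targets": [
    {"hand":0,"offset":[0,0,0],"turn":0}
  ]
}}

```text
time: 4.03
tcp_pos: [449.5, -108.6, 40.3]
orientation: [0.0, -0.083, 0.997, 0.0]
ft_force: [-0.4, 1.0, -0.4]
opening: 0.5
finger_force: 0.0
```

>>> {"name": "drive_tool", "arguments": {
  "targets": [
    {"hand":0,"offset":[0,0,-0.02],"turn":0},
    {"hand":0,"offset":[0,0,-0.01],"turn":0},
    {"hand":0,"offset":[0,0,0],"turn":0}
  ]
}}

```text
time: 4.4
tcp_pos: [449.6, -108.7, 39.4]
orientation: [0.001, -0.082, 0.997, 0.0]
ft_force: [-7.4, 1.6, 26.6]
opening: 0.3
finger_force: 13.2
```

>>> {"name": "drive_tool", "arguments": {
  "targets": [
    {"hand":0,"offset":[0,0,0.4],"turn":0},
    {"hand":86,"offset":[-0.5,0,0.6],"turn":0},
    {"hand":86,"offset":[-0.5,0,0.3],"turn":0},
    {"hand":86,"offset":[0,0,0],"turn":0}
  ]
}}

```text
time: 4.9
tcp_pos: [368.4, -108.9, 143.4]
orientation: [0.002, -0.082, 0.997, 0.0]
ft_force: [0.5, -0.3, -0.2]
opening: 26.6
finger_force: 0.0
```

Run:
```python
from h import *
for n in("top","scene"):
    im,d=robot.read_camera(n); lids(n,im,d)
s=robot.get_state();print(s["time"],s["tcp_pos"])
```

```text
top red 355 px [178. 200.] lidctr [466.1 263.8] zc 58.4 rect [58.1 55.9] 12.5 open 0.61 yaw 11.4 box [457.4 262. ]
top green 349 px [234. 191.] lidctr [490.5 101.7] zc 57.6 rect [57.6 55.9] 18.2 open 0.57 yaw 17.3 box [482.9  99.3]
top yellow 142 px [307. 201.] lidctr [ 461.7 -102.2] zc 38.7 rect [51.2 58.6] 56.1 open 0.01 yaw -106.3 box [ 461.7 -102.1]
top blue 305 px [367. 191.] lidctr [ 482.4 -279.1] zc 58.2 rect [55.5 56.2] 60.2 open 0.61 yaw -31.1 box [ 475.  -274.6]
scene red 589 px [320. 246.] lidctr [465.7 266.1] zc 59.7 rect [58.1 56.6] 12.3 open 0.6 yaw 14.7 box [457.5 263.9]
scene green 479 px [275. 207.] lidctr [490.  103.8] zc 58.3 rect [57.1 55.8] 18.5 open 0.57 yaw 18.3 box [482.5 101.3]
scene yellow 398 px [239. 154.] lidctr [ 465.3 -110.7] zc 41.6 rect [69.6 60.3] 9.7 open 0.01 yaw 8.1 box [ 465.2 -110.8]
scene blue 252 px [204. 117.] lidctr [ 481.1 -275.8] zc 61.4 rect [59.8 52.8] 58.5 open 0.59 yaw -31.4 box [ 474.  -271.4]
5.0 [ 370.27763503 -108.70070526  142.22647181]
```

>>> {"name": "drive_tool", "arguments": {
  "targets": [
    {"hand":86,"offset":[0.6,-0.035,0],"turn":0},
    {"hand":86,"offset":[0.588,0,0],"turn":0},
    {"hand":86,"offset":[0,0,-0.5],"turn":0},
    {"hand":86,"offset":[0,0,-0.5],"turn":0},
    {"hand":86,"offset":[0,0,-0.4],"turn":0},
    {"hand":86,"offset":[0,0,-0.3],"turn":0},
    {"hand":86,"offset":[0,0,0],"turn":0}
  ]
}}

```text
time: 5.88
tcp_pos: [463.5, -111.6, 3.2]
orientation: [-0.002, -0.083, 0.997, 0.0]
ft_force: [-0.1, 0.2, -0.2]
opening: 85.8
finger_force: 0.0
```

>>> {"name": "drive_tool", "arguments": {
  "targets": [
    {"hand":40,"offset":[0,0,0],"turn":0},
    {"hand":40,"offset":[0,0,0],"turn":0},
    {"hand":40,"offset":[0,0,0],"turn":0},
    {"hand":40,"offset":[0,0,0],"turn":0}
  ]
}}

```text
time: 6.38
tcp_pos: [464.9, -111.6, 6.4]
orientation: [0.001, -0.083, 0.997, -0.0]
ft_force: [-0.7, 0.2, 5.4]
opening: 60.3
finger_force: 30.0
```

>>> {"name": "drive_tool", "arguments": {
  "targets": [
    {"hand":40,"offset":[0,0,0.3],"turn":0},
    {"hand":40,"offset":[0,0,0.5],"turn":0},
    {"hand":40,"offset":[0.224,-0.012,0.2],"turn":-0.11},
    {"hand":40,"offset":[0.224,-0.012,0],"turn":-0.11},
    {"hand":40,"offset":[0.224,-0.012,0],"turn":-0.11},
    {"hand":40,"offset":[0.224,-0.012,0],"turn":-0.11},
    {"hand":40,"offset":[0.224,-0.012,0],"turn":-0.11},
    {"hand":40,"offset":[0.224,-0.012,0],"turn":-0.11},
    {"hand":40,"offset":[0.224,-0.012,0],"turn":-0.11},
    {"hand":40,"offset":[0.224,-0.012,0],"turn":-0.11},
    {"hand":40,"offset":[0.224,-0.012,0],"turn":-0.11},
    {"hand":40,"offset":[0.224,-0.012,0],"turn":-0.11},
    {"hand":40,"offset":[0,0,0],"turn":0},
    {"hand":40,"offset":[0,0,0],"turn":0}
  ]
}}

```text
time: 8.12
tcp_pos: [642.4, -121.2, 85.2]
orientation: [-0.001, 0.703, 0.711, -0.001]
ft_force: [0.8, 1.1, -2.5]
opening: 59.6
finger_force: 30.0
```

>>> {"name": "drive_tool", "arguments": {
  "targets": [
    {"hand":40,"offset":[0,0,-0.4],"turn":0},
    {"hand":40,"offset":[0,0,-0.3],"turn":0},
    {"hand":40,"offset":[0,0,-0.15],"turn":0},
    {"hand":40,"offset":[0,0,-0.05],"turn":0},
    {"hand":40,"offset":[0,0,0],"turn":0}
  ]
}}

```text
time: 8.75
tcp_pos: [643.7, -121.4, 14.3]
orientation: [0.0, 0.704, 0.71, 0.0]
ft_force: [0.0, -0.5, -3.2]
opening: 60.2
finger_force: 30.0
```

>>> {"name": "drive_tool", "arguments": {
  "targets": [
    {"hand":40,"offset":[0,0,-0.025],"turn":0},
    {"hand":75,"offset":[0,0,0],"turn":0},
    {"hand":75,"offset":[0,0,0],"turn":0},
    {"hand":75,"offset":[0,0,0.4],"turn":0},
    {"hand":75,"offset":[0,0,0.4],"turn":0},
    {"hand":12,"offset":[0,-0.4,0],"turn":0},
    {"hand":12,"offset":[0,-0.35,0],"turn":0},
    {"hand":12,"offset":[0,0,0],"turn":0},
    {"hand":12,"offset":[0,0,-0.4],"turn":0},
    {"hand":12,"offset":[0,0,-0.37],"turn":0},
    {"hand":12,"offset":[0,0,0],"turn":0}
  ]
}}

```text
time: 10.12
tcp_pos: [642.3, -179.3, 12.0]
orientation: [-0.002, 0.704, 0.71, -0.001]
ft_force: [-0.7, 0.1, -0.6]
opening: 18.6
finger_force: 0.0
```

Run:
```python
from h import *
im,d=robot.read_camera("top"); cv2.imwrite("pics/a1.png",cv2.resize(im[100:230,140:400],(780,390),interpolation=cv2.INTER_CUBIC)); lids("top",im,d)
im,d=robot.read_camera("scene");lids("scene",im,d)
```

```text
top blue 308 px [367. 191.] lidctr [ 482.2 -279.1] zc 58.7 rect [56.5 55.5] 58.9 open 0.6 yaw -30.8 box [ 474.8 -274.6]
scene red 581 px [320. 246.] lidctr [466.  266.5] zc 59.1 rect [57. 57.] 11.9 open 0.6 yaw 13.3 box [457.7 264.5]
scene green 494 px [275. 207.] lidctr [489.9 103.9] zc 58.7 rect [58.6 57.1] 19.3 open 0.58 yaw 17.6 box [482.1 101.4]
scene yellow 436 px [185. 181.] lidctr [ 644.1 -120.2] zc 46.8 rect [70.4 58.5] 87.7 open 0.03 yaw 99.2 box [ 644.2 -120.4]
scene blue 257 px [204. 117.] lidctr [ 480.8 -276.2] zc 62.0 rect [58.7 52.9] 58.7 open 0.6 yaw -28.3 box [ 473.3 -272.1]
```

View pics/a1.png

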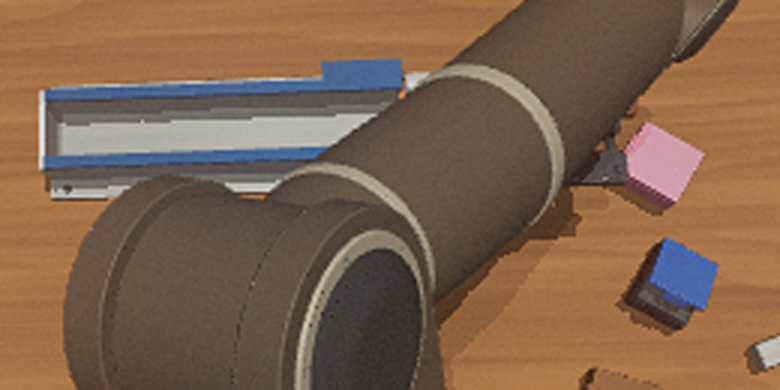

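>>> {"name": "drive_tool", "arguments": {
  "targets": [
    {"hand":12,"offset":[0,0.15,0],"turn":0},
    {"hand":12,"offset":[-0.002,0.15,0],"turn":0},
    {"hand":12,"offset":[-0.002,0.15,0],"turn":0},
    {"hand":12,"offset":[-0.002,0.15,0],"turn":0},
    {"hand":12,"offset":[-0.002,0.15,0],"turn":0},
    {"hand":12,"offset":[-0.002,0.15,0],"turn":0},
    {"hand":12,"offset":[-0.002,0.15,0],"turn":0},
    {"hand":12,"offset":[-0.002,0.15,0],"turn":0},
    {"hand":12,"offset":[-0.002,0.15,0],"turn":0},
    {"hand":12,"offset":[-0.002,0.15,0],"turn":0}
  ]
}}

```text
time: 11.48
tcp_pos: [641.8, -60.8, 14.0]
orientation: [0.0, 0.704, 0.71, -0.0]
ft_force: [-0.4, -5.2, 4.0]
opening: 11.7
finger_force: 2.5
```

>>> {"name": "drive_tool", "arguments": {
  "targets": [
    {"hand":12,"offset":[-0.002,0.15,0],"turn":0},
    {"hand":12,"offset":[-0.002,0.15,0],"turn":0},
    {"hand":12,"offset":[-0.002,0.15,0],"turn":0},
    {"hand":12,"offset":[-0.002,0.15,0],"turn":0},
    {"hand":12,"offset":[-0.002,0.15,0],"turn":0}
  ]
}}

```text
time: 12.1
tcp_pos: [641.1, -0.3, 14.0]
orientation: [-0.0, 0.704, 0.71, -0.0]
ft_force: [-0.3, -4.8, 3.3]
opening: 12.0
finger_force: 2.2
```

>>> {"name": "drive_tool", "arguments": {
  "targets": [
    {"hand":12,"offset":[-0.002,0.15,0],"turn":0},
    {"hand":12,"offset":[-0.002,0.15,0],"turn":0},
    {"hand":12,"offset":[-0.002,0.15,0],"turn":0},
    {"hand":12,"offset":[-0.002,0.15,0],"turn":0},
    {"hand":12,"offset":[-0.002,0.15,0],"turn":0},
    {"hand":12,"offset":[0,0.1,0],"turn":0},
    {"hand":12,"offset":[0,0,0],"turn":0}
  ]
}}

```text
time: 12.98
tcp_pos: [640.2, 68.8, 13.7]
orientation: [-0.001, 0.704, 0.711, 0.0]
ft_force: [0.2, 0.3, -0.8]
opening: 11.8
finger_force: 0.0
```

>>> {"name": "drive_tool", "arguments": {
  "targets": [
    {"hand":12,"offset":[0,-0.02,0],"turn":0},
    {"hand":12,"offset":[0,0,0.5],"turn":0},
    {"hand":12,"offset":[0,0,0.5],"turn":0},
    {"hand":0,"offset":[0,0,0.4],"turn":0},
    {"hand":0,"offset":[-0.5,-0.2,0],"turn":0},
    {"hand":0,"offset":[-0.5,-0.2,0],"turn":0}
  ]
}}

```text
time: 13.72
tcp_pos: [559.6, 32.8, 126.2]
orientation: [-0.0, 0.704, 0.71, 0.0]
ft_force: [0.9, -0.3, -0.7]
opening: 0.1
finger_force: 0.0
```

Run:
```python
from h import *
im,d=robot.read_camera("top"); lids("top",im,d)
im,d=robot.read_camera("scene");lids("scene",im,d)
cv2.imwrite("pics/a2.png",cv2.resize(im[130:340,140:350],(600,600),interpolation=cv2.INTER_CUBIC))
s=robot.get_state();print(s["time"],s["tcp_pos"])
```

```text
top blue 305 px [368. 191.] lidctr [ 482.5 -279.1] zc 58.5 rect [55.8 55.6] 60.1 open 0.6 yaw -31.1 box [ 475.  -274.6]
scene red 589 px [320. 246.] lidctr [465.5 266.2] zc 59.7 rect [57.5 57. ] 12.2 open 0.6 yaw 13.6 box [457.  264.2]
scene green 431 px [274. 207.] lidctr [492.1 104.6] zc 56.5 rect [54.2 54.9] 17.3 open 0.56 yaw 17.4 box [484.8 102.3]
scene yellow 484 px [233. 240.] lidctr [639.3 116.5] zc 47.5 rect [53.8 67.5] 1.2 open 0.03 yaw 168.3 box [639.4 116.4]
scene blue 256 px [204. 117.] lidctr [ 480.7 -276.2] zc 62.6 rect [58.6 52.7] 57.4 open 0.61 yaw -30.2 box [ 473.2 -271.8]
13.825 [556.34082567  31.18384023 125.89654836]
```

View pics/a2.png

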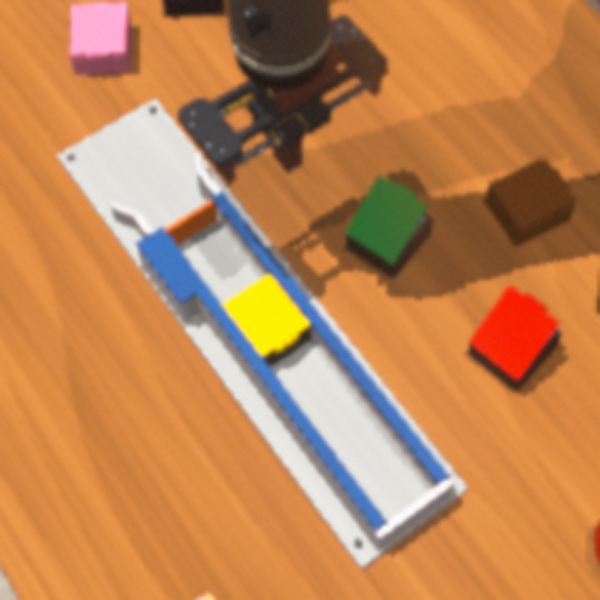

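>>> {"name": "drive_tool", "arguments": {
  "targets": [
    {"hand":0,"offset":[-0.2,-0.618,0],"turn":0.109},
    {"hand":0,"offset":[-0.2,-0.618,0],"turn":0.109},
    {"hand":0,"offset":[-0.2,-0.618,0],"turn":0.109},
    {"hand":0,"offset":[-0.2,-0.618,0],"turn":0.109},
    {"hand":0,"offset":[-0.2,-0.618,0],"turn":0.109},
    {"hand":0,"offset":[-0.2,-0.618,0],"turn":0.109},
    {"hand":0,"offset":[0,0,0],"turn":0},
    {"hand":0,"offset":[0,0,0],"turn":0}
  ]
}}

```text
time: 14.82
tcp_pos: [464.8, -263.2, 126.0]
orientation: [-0.0, 0.266, 0.964, 0.0]
ft_force: [-0.0, -0.9, 0.0]
opening: 0.4
finger_force: 0.0
```

>>> {"name": "drive_tool", "arguments": {
  "targets": [
    {"hand":0,"offset":[-0.05,-0.02,-0.25],"turn":0},
    {"hand":0,"offset":[0,0,-0.2],"turn":0},
    {"hand":0,"offset":[0,0,-0.2],"turn":0},
    {"hand":0,"offset":[0,0,-0.2],"turn":0},
    {"hand":0,"offset":[0,0,-0.15],"turn":0},
    {"hand":0,"offset":[0,0,-0.06],"turn":0},
    {"hand":0,"offset":[0,0,-0.02],"turn":0},
    {"hand":0,"offset":[0,0,-0.01],"turn":0}
  ]
}}

```text
time: 15.82
tcp_pos: [460.3, -265.1, 39.8]
orientation: [-0.0, 0.265, 0.964, 0.001]
ft_force: [-5.2, 3.8, 16.8]
opening: 0.6
finger_force: 8.5
```

Next I rise, step aside towards the robot and open the hand, to check the lid and box.

>>> {"name": "drive_tool", "arguments": {
  "targets": [
    {"hand":0,"offset":[0,0,0],"turn":0},
    {"hand":0,"offset":[0,0,0.4],"turn":0},
    {"hand":86,"offset":[-0.5,0.3,0.6],"turn":0},
    {"hand":86,"offset":[-0.5,0.3,0],"turn":0},
    {"hand":86,"offset":[0,0,0],"turn":0}
  ]
}}

```text
time: 16.45
tcp_pos: [381.0, -217.1, 116.1]
orientation: [-0.0, 0.265, 0.964, 0.001]
ft_force: [1.0, -0.1, 0.1]
opening: 27.1
finger_force: 0.0
```

Run:
```python
from h import *
for n in("top","scene"):
    im,d=robot.read_camera(n); lids(n,im,d)
s=robot.get_state();print(s["time"],s["tcp_pos"])
```

```text
top red 358 px [178. 200.] lidctr [467.1 263.8] zc 58.5 rect [57.3 56.5] 11.6 open 0.6 yaw 12.3 box [458.6 261.9]
top green 348 px [234. 191.] lidctr [490.8 101.9] zc 58.2 rect [57.  55.7] 17.8 open 0.57 yaw 16.8 box [483.1  99.6]
top yellow 361 px [230. 140.] lidctr [644.5 114.5] zc 44.8 rect [66.1 50.2] 89.3 open 0.01 yaw 134.8 box [644.5 114.5]
top blue 403 px [364. 194.] lidctr [ 474.4 -274.3] zc 38.8 rect [55.7 67.7] 59.2 open 0.01 yaw -156.7 box [ 474.4 -274.3]
scene red 584 px [320. 246.] lidctr [465.7 266.2] zc 59.7 rect [57.3 56.6] 11.8 open 0.61 yaw 14.9 box [457.2 263.9]
scene green 474 px [275. 207.] lidctr [491.1 104.3] zc 59.0 rect [55.9 56.3] 17.3 open 0.58 yaw 16.9 box [483.3 101.9]
scene yellow 482 px [233. 240.] lidctr [638.4 116.4] zc 47.7 rect [68.2 54.5] 89.9 open 0.01 yaw -143.2 box [638.5 116.5]
scene blue 313 px [207. 121.] lidctr [ 474.3 -272.1] zc 41.4 rect [59.1 63.8] 60.7 open 0.01 yaw 91.5 box [ 474.3 -272.2]
16.55 [ 384.12099737 -218.80903982  116.35183482]
```

>>> {"name": "drive_tool", "arguments": {
  "targets": [
    {"hand":86,"offset":[0.58,-0.345,0],"turn":0},
    {"hand":86,"offset":[0.575,-0.345,0],"turn":0},
    {"hand":86,"offset":[0,0,0],"turn":0},
    {"hand":86,"offset":[0,0,-0.4],"turn":0},
    {"hand":86,"offset":[0,0,-0.4],"turn":0},
    {"hand":86,"offset":[0,0,-0.35],"turn":0},
    {"hand":86,"offset":[0,0,-0.24],"turn":0},
    {"hand":86,"offset":[0,0,0],"turn":0},
    {"hand":40,"offset":[0,0,0],"turn":0},
    {"hand":40,"offset":[0,0,0],"turn":0},
    {"hand":40,"offset":[0,0,0],"turn":0},
    {"hand":40,"offset":[0,0,0],"turn":0}
  ]
}}

```text
time: 18.05
tcp_pos: [475.9, -274.5, 5.4]
orientation: [0.001, 0.265, 0.964, -0.0]
ft_force: [-2.0, -1.0, 6.6]
opening: 59.6
finger_force: 30.0
```

>>> {"name": "drive_tool", "arguments": {
  "targets": [
    {"hand":40,"offset":[0,0,0.3],"turn":0},
    {"hand":40,"offset":[0,0,0.5],"turn":0},
    {"hand":40,"offset":[0,0,0.2],"turn":0},
    {"hand":40,"offset":[0.351,0.32,0],"turn":-0.108},
    {"hand":40,"offset":[0.351,0.32,0],"turn":-0.108},
    {"hand":40,"offset":[0.351,0.32,0],"turn":-0.108},
    {"hand":40,"offset":[0.351,0.32,0],"turn":-0.108},
    {"hand":40,"offset":[0.351,0.32,0],"turn":-0.108},
    {"hand":40,"offset":[0.351,0.32,0],"turn":-0.108},
    {"hand":40,"offset":[0,0,0],"turn":0},
    {"hand":40,"offset":[0,0,0],"turn":0},
    {"hand":40,"offset":[0,0,0],"turn":0}
  ]
}}

```text
time: 19.55
tcp_pos: [643.1, -121.5, 84.4]
orientation: [-0.0, 0.701, 0.713, -0.0]
ft_force: [0.9, 0.1, -2.4]
opening: 59.5
finger_force: 30.0
```

>>> {"name": "drive_tool", "arguments": {
  "targets": [
    {"hand":40,"offset":[0.01,0,-0.4],"turn":-0.003},
    {"hand":40,"offset":[0,0,-0.3],"turn":0},
    {"hand":40,"offset":[0,0,-0.15],"turn":0},
    {"hand":40,"offset":[0,0,-0.05],"turn":0},
    {"hand":40,"offset":[0,0,-0.015],"turn":0},
    {"hand":40,"offset":[0,0,0],"turn":0}
  ]
}}

```text
time: 20.3
tcp_pos: [645.3, -120.4, 12.0]
orientation: [0.0, 0.702, 0.712, 0.0]
ft_force: [-0.4, -0.3, -3.0]
opening: 59.9
finger_force: 30.0
```

>>> {"name": "drive_tool", "arguments": {
  "targets": [
    {"hand":75,"offset":[0,0,0],"turn":0},
    {"hand":75,"offset":[0,0,0],"turn":0},
    {"hand":75,"offset":[0,0,0.4],"turn":0},
    {"hand":75,"offset":[0,0,0.4],"turn":0},
    {"hand":12,"offset":[0,-0.4,0],"turn":0},
    {"hand":12,"offset":[0,-0.35,0],"turn":0},
    {"hand":12,"offset":[0,0,0],"turn":0},
    {"hand":12,"offset":[0,0,-0.4],"turn":0},
    {"hand":12,"offset":[0,0,-0.37],"turn":0},
    {"hand":12,"offset":[0,0,0],"turn":0}
  ]
}}

```text
time: 21.55
tcp_pos: [643.6, -178.3, 11.6]
orientation: [-0.002, 0.702, 0.712, -0.001]
ft_force: [-0.1, -0.0, 0.5]
opening: 18.3
finger_force: 0.0
```

Run:
```python
from h import *
for n in("top","scene"):
    im,d=robot.read_camera(n); lids(n,im,d)
s=robot.get_state();print(s["time"],s["tcp_pos"],s["opening"])
```

```text
top yellow 350 px [230. 140.] lidctr [644.6 114.4] zc 44.6 rect [65.7 50. ] 89.1 open 0.01 yaw 179.8 box [644.7 114.4]
scene red 588 px [320. 246.] lidctr [466.3 266.5] zc 60.0 rect [57.1 56.5] 12.8 open 0.61 yaw 14.3 box [457.7 264.3]
scene green 499 px [275. 207.] lidctr [489.7 103.4] zc 58.6 rect [58.5 56.8] 19.5 open 0.58 yaw 18.7 box [482.  100.8]
scene yellow 483 px [233. 240.] lidctr [639.  116.1] zc 47.2 rect [54.1 69. ] 0.5 open 0.02 yaw 115.5 box [639. 116.]
scene blue 425 px [185. 182.] lidctr [ 645.7 -115.8] zc 47.0 rect [57.  69.7] 1.5 open 0.02 yaw 41.2 box [ 645.6 -115.8]
21.65 [ 645.23776377 -179.78253156   14.3996493 ] 13.04610337085967
```

>>> {"name": "drive_tool", "arguments": {
  "targets": [
    {"hand":12,"offset":[-0.003,0.15,0],"turn":0},
    {"hand":12,"offset":[-0.003,0.15,0],"turn":0},
    {"hand":12,"offset":[-0.003,0.15,0],"turn":0},
    {"hand":12,"offset":[-0.003,0.15,0],"turn":0},
    {"hand":12,"offset":[-0.003,0.15,0],"turn":0},
    {"hand":12,"offset":[-0.003,0.15,0],"turn":0},
    {"hand":12,"offset":[-0.003,0.15,0],"turn":0},
    {"hand":12,"offset":[-0.003,0.15,0],"turn":0},
    {"hand":12,"offset":[-0.003,0.15,0],"turn":0},
    {"hand":12,"offset":[-0.003,0.15,0],"turn":0},
    {"hand":12,"offset":[-0.003,0.15,0],"turn":0}
  ]
}}

```text
time: 23.02
tcp_pos: [642.1, -47.3, 13.7]
orientation: [-0.0, 0.702, 0.712, -0.0]
ft_force: [-0.5, -4.4, 2.8]
opening: 11.6
finger_force: 1.9
```

>>> {"name": "drive_tool", "arguments": {
  "targets": [
    {"hand":12,"offset":[-0.002,0.15,0],"turn":0},
    {"hand":12,"offset":[-0.002,0.15,0],"turn":0},
    {"hand":12,"offset":[-0.002,0.15,0],"turn":0},
    {"hand":12,"offset":[-0.002,0.15,0],"turn":0},
    {"hand":12,"offset":[-0.002,0.15,0],"turn":0},
    {"hand":12,"offset":[-0.002,0.15,0],"turn":0},
    {"hand":12,"offset":[-0.002,0.15,0],"turn":0},
    {"hand":12,"offset":[-0.002,0.15,0],"turn":0}
  ]
}}

```text
time: 24.02
tcp_pos: [640.7, 47.8, 13.7]
orientation: [0.0, 0.703, 0.712, -0.0]
ft_force: [-0.3, -4.7, 1.7]
opening: 11.8
finger_force: 2.5
```

>>> {"name": "drive_tool", "arguments": {
  "targets": [
    {"hand":12,"offset":[-0.002,0.15,0],"turn":0},
    {"hand":12,"offset":[0,0.09,0],"turn":0},
    {"hand":12,"offset":[0,0,0],"turn":0},
    {"hand":12,"offset":[0,-0.02,0],"turn":0},
    {"hand":12,"offset":[0,0,0.5],"turn":0},
    {"hand":12,"offset":[0,0,0.5],"turn":0},
    {"hand":0,"offset":[0,0,0.4],"turn":0}
  ]
}}

```text
time: 24.9
tcp_pos: [640.7, 65.7, 127.1]
orientation: [-0.0, 0.703, 0.712, 0.0]
ft_force: [0.8, 0.7, -0.8]
opening: 5.1
finger_force: 0.0
```

>>> {"name": "drive_tool", "arguments": {
  "targets": [
    {"hand":0,"offset":[-0.196,0.034,0],"turn":0.108},
    {"hand":0,"offset":[-0.196,0.034,0],"turn":0.108},
    {"hand":0,"offset":[-0.196,0.034,0],"turn":0.108},
    {"hand":0,"offset":[-0.196,0.034,0],"turn":0.108},
    {"hand":0,"offset":[-0.196,0.034,0],"turn":0.108},
    {"hand":0,"offset":[-0.196,0.034,0],"turn":0.108},
    {"hand":0,"offset":[-0.196,0.034,0],"turn":0.108},
    {"hand":0,"offset":[-0.196,0.034,0],"turn":0.108},
    {"hand":0,"offset":[-0.196,0.034,0],"turn":0.108},
    {"hand":0,"offset":[-0.196,0.034,0],"turn":0.108},
    {"hand":0,"offset":[-0.196,0.034,0],"turn":0.108},
    {"hand":0,"offset":[0,0,0],"turn":0},
    {"hand":0,"offset":[0,0,0],"turn":0}
  ]
}}

```text
time: 26.52
tcp_pos: [468.9, 95.3, 125.9]
orientation: [0.0, -0.152, 0.988, 0.0]
ft_force: [0.3, -0.3, 0.9]
opening: 0.7
finger_force: 0.0
```

Run:
```python
from h import *
for n in("top","scene"):
    im,d=robot.read_camera(n); lids(n,im,d)
cv2.imwrite("pics/a3.png",cv2.resize(im[130:340,140:350],(600,600),interpolation=cv2.INTER_CUBIC))
s=robot.get_state();print(s["time"],s["tcp_pos"],s["opening"])
```

```text
top red 325 px [177. 201.] lidctr [466.4 266.4] zc 58.5 rect [56.9 50.9] 11.0 open 0.61 yaw 11.5 box [457.8 264.6]
top yellow 225 px [208. 138.] lidctr [651.5 179.9] zc 44.5 rect [32.6 67.6] 3.3 open 0.04 yaw 23.8 box [651.3 179.8]
top blue 159 px [229. 136.] lidctr [655.7 112.7] zc 45.0 rect [26.3 64.2] 2.9 open 0.02 yaw 35.2 box [655.6 112.7]
scene red 592 px [320. 246.] lidctr [465.5 266.3] zc 59.1 rect [58.  57.3] 13.9 open 0.58 yaw 14.8 box [457.6 264.2]
scene green 394 px [273. 209.] lidctr [495.4 105.8] zc 55.1 rect [46.7 56.1] 17.7 open 0.6 yaw 16.9 box [487.2 103.3]
scene yellow 504 px [248. 259.] lidctr [637.8 182.7] zc 47.6 rect [54.1 67.6] 0.7 open 0.03 yaw 102.9 box [637.8 182.5]
26.625 [468.920682    95.17414803 125.75197158] 0.6624734497315315
```

View pics/a3.png

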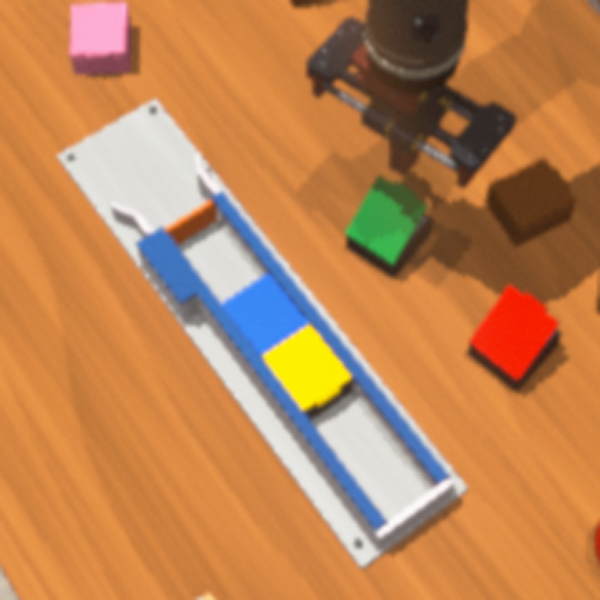

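Blue (260,310) and yellow (308,368) are in the lane and the gate (190,222) is shut. Green (385,222) hasn't moved, and the hand is above its free edge, so I press its lid next.

>>> {"name": "drive_tool", "arguments": {
  "targets": [
    {"hand":0,"offset":[-0.01,0,-0.25],"turn":0},
    {"hand":0,"offset":[0,0,-0.2],"turn":0},
    {"hand":0,"offset":[0,0,-0.2],"turn":0},
    {"hand":0,"offset":[0,0,-0.2],"turn":0},
    {"hand":0,"offset":[0,0,-0.15],"turn":0},
    {"hand":0,"offset":[0,0,-0.06],"turn":0},
    {"hand":0,"offset":[0,0,-0.02],"turn":0},
    {"hand":0,"offset":[0,0,-0.01],"turn":0}
  ]
}}

```text
time: 27.62
tcp_pos: [467.2, 95.1, 39.5]
orientation: [-0.0, -0.153, 0.988, 0.001]
ft_force: [-8.1, -2.0, 22.7]
opening: 0.5
finger_force: 11.8
```

>>> {"name": "drive_tool", "arguments": {
  "targets": [
    {"hand":0,"offset":[0,0,0],"turn":0},
    {"hand":0,"offset":[0,0,0.4],"turn":0},
    {"hand":86,"offset":[-0.5,0,0.6],"turn":0},
    {"hand":86,"offset":[-0.5,0,0],"turn":0},
    {"hand":86,"offset":[0,0,0],"turn":0},
    {"hand":86,"offset":[0,0,0],"turn":0}
  ]
}}

```text
time: 28.38
tcp_pos: [388.5, 95.8, 119.0]
orientation: [0.001, -0.154, 0.988, 0.0]
ft_force: [0.4, 0.4, -0.8]
opening: 37.0
finger_force: 0.0
```

Run:
```python
from h import *
for n in("top","scene"):
    im,d=robot.read_camera(n); lids(n,im,d)
s=robot.get_state();print(s["time"],s["tcp_pos"],s["opening"])
```

```text
top red 317 px [177. 200.] lidctr [466.5 264.1] zc 56.9 rect [58.  55.6] 11.4 open 0.6 yaw 14.0 box [458.2 262. ]
top yellow 363 px [208. 141.] lidctr [643.2 180.1] zc 44.8 rect [66.5 50.1] 89.5 open 0.01 yaw 87.7 box [643.2 180.1]
scene red 584 px [320. 246.] lidctr [465.4 266.2] zc 59.5 rect [58.4 57.6] 12.0 open 0.59 yaw 13.4 box [457.3 264.3]
scene green 437 px [276. 208.] lidctr [482.8 102.1] zc 41.7 rect [67.6 55.7] 18.2 open 0.02 yaw -57.9 box [482.8 102.2]
scene yellow 505 px [248. 259.] lidctr [637.8 182.6] zc 47.6 rect [68.2 53.5] 89.9 open 0.02 yaw 153.5 box [638.  182.5]
28.475 [388.62303848  95.34106017 118.57442079] 45.32695988175494
```

>>> {"name": "drive_tool", "arguments": {
  "targets": [
    {"hand":86,"offset":[0.59,0.035,0],"turn":0},
    {"hand":86,"offset":[0.595,0.033,0],"turn":0},
    {"hand":86,"offset":[0,0,0],"turn":0},
    {"hand":86,"offset":[0,0,-0.4],"turn":0},
    {"hand":86,"offset":[0,0,-0.4],"turn":0},
    {"hand":86,"offset":[0,0,-0.35],"turn":0},
    {"hand":86,"offset":[0,0,-0.26],"turn":0},
    {"hand":86,"offset":[0,0,0],"turn":0},
    {"hand":40,"offset":[0,0,0],"turn":0},
    {"hand":40,"offset":[0,0,0],"turn":0},
    {"hand":40,"offset":[0,0,0],"turn":0},
    {"hand":40,"offset":[0,0,0],"turn":0}
  ]
}}

```text
time: 29.98
tcp_pos: [482.8, 100.7, 6.4]
orientation: [0.001, -0.154, 0.988, 0.0]
ft_force: [-0.1, -1.0, 7.5]
opening: 59.7
finger_force: 30.0
```

>>> {"name": "drive_tool", "arguments": {
  "targets": [
    {"hand":40,"offset":[0,0,0.3],"turn":0},
    {"hand":40,"offset":[0,0,0.5],"turn":0},
    {"hand":40,"offset":[0,0,0.2],"turn":0},
    {"hand":40,"offset":[0.183,-0.252,0],"turn":-0.108},
    {"hand":40,"offset":[0.183,-0.252,0],"turn":-0.108},
    {"hand":40,"offset":[0.183,-0.252,0],"turn":-0.108},
    {"hand":40,"offset":[0.183,-0.252,0],"turn":-0.108},
    {"hand":40,"offset":[0.183,-0.252,0],"turn":-0.108},
    {"hand":40,"offset":[0.183,-0.252,0],"turn":-0.108},
    {"hand":40,"offset":[0.183,-0.252,0],"turn":-0.108},
    {"hand":40,"offset":[0.183,-0.252,0],"turn":-0.108},
    {"hand":40,"offset":[0.183,-0.252,0],"turn":-0.108},
    {"hand":40,"offset":[0.183,-0.252,0],"turn":-0.108},
    {"hand":40,"offset":[0.183,-0.252,0],"turn":-0.108},
    {"hand":40,"offset":[0,0,0],"turn":0},
    {"hand":40,"offset":[0,0,0],"turn":0},
    {"hand":40,"offset":[0,0,0],"turn":0}
  ]
}}

```text
time: 32.1
tcp_pos: [642.9, -119.9, 85.4]
orientation: [-0.001, 0.702, 0.713, 0.0]
ft_force: [-0.0, 0.5, -3.2]
opening: 59.7
finger_force: 30.0
```

>>> {"name": "drive_tool", "arguments": {
  "targets": [
    {"hand":40,"offset":[0.01,-0.01,-0.4],"turn":0},
    {"hand":40,"offset":[0,0,-0.3],"turn":0},
    {"hand":40,"offset":[0,0,-0.15],"turn":0},
    {"hand":40,"offset":[0,0,-0.05],"turn":0},
    {"hand":40,"offset":[0,0,-0.02],"turn":0},
    {"hand":40,"offset":[0,0,0],"turn":0}
  ]
}}

```text
time: 32.85
tcp_pos: [644.6, -122.1, 12.8]
orientation: [0.0, 0.703, 0.712, 0.0]
ft_force: [-0.5, -0.1, -4.5]
opening: 59.8
finger_force: 30.0
```

>>> {"name": "drive_tool", "arguments": {
  "targets": [
    {"hand":75,"offset":[0,0,0],"turn":0},
    {"hand":75,"offset":[0,0,0],"turn":0},
    {"hand":75,"offset":[0,0,0.4],"turn":0},
    {"hand":75,"offset":[0,0,0.4],"turn":0},
    {"hand":12,"offset":[0,-0.4,0],"turn":0},
    {"hand":12,"offset":[0,-0.35,0],"turn":0},
    {"hand":12,"offset":[0,0,0],"turn":0},
    {"hand":12,"offset":[0,0,-0.4],"turn":0},
    {"hand":12,"offset":[0,0,-0.37],"turn":0},
    {"hand":12,"offset":[0,0,0],"turn":0}
  ]
}}

```text
time: 34.1
tcp_pos: [643.0, -180.0, 12.5]
orientation: [-0.002, 0.702, 0.712, -0.001]
ft_force: [0.9, 0.1, -0.0]
opening: 18.6
finger_force: 0.0
```

Run:
```python
from h import *
im,d=robot.read_camera("scene"); lids("scene",im,d)
s=robot.get_state();print(s["time"],s["tcp_pos"],s["opening"])
```

```text
scene red 588 px [320. 246.] lidctr [465.8 266.2] zc 59.0 rect [57.2 56.5] 12.1 open 0.6 yaw 13.6 box [457.6 264.2]
scene green 439 px [185. 181.] lidctr [ 644.8 -119.3] zc 47.0 rect [57.6 69.4] 1.7 open 0.02 yaw 16.6 box [ 644.7 -119.3]
scene yellow 506 px [248. 259.] lidctr [637.9 182.5] zc 47.6 rect [54.1 67.3] 0.0 open 0.01 yaw 170.1 box [638.  182.5]
34.15 [ 643.87765569 -180.88231884   14.16517318] 14.759530775901561
```

>>> {"name": "drive_tool", "arguments": {
  "targets": [
    {"hand":12,"offset":[0,0.15,0],"turn":0},
    {"hand":12,"offset":[-0.002,0.15,0],"turn":0},
    {"hand":12,"offset":[-0.002,0.15,0],"turn":0},
    {"hand":12,"offset":[-0.002,0.15,0],"turn":0},
    {"hand":12,"offset":[-0.002,0.15,0],"turn":0},
    {"hand":12,"offset":[-0.002,0.15,0],"turn":0},
    {"hand":12,"offset":[-0.002,0.15,0],"turn":0},
    {"hand":12,"offset":[-0.002,0.15,0],"turn":0},
    {"hand":12,"offset":[-0.002,0.15,0],"turn":0},
    {"hand":12,"offset":[-0.002,0.15,0],"turn":0},
    {"hand":12,"offset":[-0.002,0.15,0],"turn":0}
  ]
}}

```text
time: 35.52
tcp_pos: [642.1, -49.5, 14.4]
orientation: [-0.0, 0.703, 0.712, -0.0]
ft_force: [0.1, -5.7, 3.9]
opening: 12.2
finger_force: 2.7
```

>>> {"name": "drive_tool", "arguments": {
  "targets": [
    {"hand":12,"offset":[-0.002,0.15,0],"turn":0},
    {"hand":12,"offset":[-0.002,0.15,0],"turn":0},
    {"hand":12,"offset":[-0.002,0.15,0],"turn":0},
    {"hand":12,"offset":[-0.002,0.15,0],"turn":0},
    {"hand":12,"offset":[-0.002,0.15,0],"turn":0},
    {"hand":12,"offset":[-0.002,0.15,0],"turn":0},
    {"hand":12,"offset":[-0.002,0.15,0],"turn":0},
    {"hand":12,"offset":[-0.002,0.15,0],"turn":0},
    {"hand":12,"offset":[-0.002,0.1,0],"turn":0}
  ]
}}

```text
time: 36.65
tcp_pos: [640.5, 53.1, 14.4]
orientation: [0.001, 0.703, 0.711, -0.001]
ft_force: [-0.1, -9.2, 4.4]
opening: 12.1
finger_force: 4.4
```

>>> {"name": "drive_tool", "arguments": {
  "targets": [
    {"hand":12,"offset":[-0.002,0.1,0],"turn":0},
    {"hand":12,"offset":[0,0.07,0],"turn":0},
    {"hand":12,"offset":[0,0,0],"turn":0},
    {"hand":12,"offset":[0,-0.02,0],"turn":0},
    {"hand":12,"offset":[0,0,0.5],"turn":0},
    {"hand":12,"offset":[0,0,0.5],"turn":0},
    {"hand":0,"offset":[0,0,0.4],"turn":0}
  ]
}}

```text
time: 37.52
tcp_pos: [640.1, 68.4, 127.1]
orientation: [-0.001, 0.702, 0.712, 0.0]
ft_force: [0.2, 0.4, 0.1]
opening: 5.1
finger_force: 0.0
```

>>> {"name": "drive_tool", "arguments": {
  "targets": [
    {"hand":0,"offset":[-0.225,0.221,0],"turn":0.103},
    {"hand":0,"offset":[-0.225,0.221,0],"turn":0.103},
    {"hand":0,"offset":[-0.225,0.221,0],"turn":0.103},
    {"hand":0,"offset":[-0.225,0.221,0],"turn":0.103},
    {"hand":0,"offset":[-0.225,0.221,0],"turn":0.103},
    {"hand":0,"offset":[-0.225,0.221,0],"turn":0.103},
    {"hand":0,"offset":[-0.225,0.221,0],"turn":0.103},
    {"hand":0,"offset":[-0.225,0.221,0],"turn":0.103},
    {"hand":0,"offset":[-0.225,0.221,0],"turn":0.103},
    {"hand":0,"offset":[-0.225,0.221,0],"turn":0.103},
    {"hand":0,"offset":[-0.225,0.221,0],"turn":0.103},
    {"hand":0,"offset":[0,0,0],"turn":0},
    {"hand":0,"offset":[0,0,0],"turn":0}
  ]
}}

```text
time: 39.15
tcp_pos: [442.7, 260.6, 126.4]
orientation: [-0.0, -0.11, 0.994, 0.0]
ft_force: [1.3, -0.7, -0.5]
opening: 0.3
finger_force: 0.0
```

Run:
```python
from h import *
for n in("top","scene"):
    im,d=robot.read_camera(n); lids(n,im,d)
cv2.imwrite("pics/a4.png",cv2.resize(im[130:340,140:350],(600,600),interpolation=cv2.INTER_CUBIC))
s=robot.get_state();print(s["time"],s["tcp_pos"],s["opening"])
```

```text
top green 365 px [230. 140.] lidctr [643.4 114. ] zc 44.7 rect [50.3 67. ] 2.4 open 0.0 yaw 20.5 box [643.4 114. ]
top yellow 355 px [185. 142.] lidctr [641.7 248.8] zc 44.8 rect [67.1 50.1] 89.2 open 0.01 yaw 84.6 box [641.7 248.7]
top blue 376 px [207. 142.] lidctr [642.4 179.9] zc 45.0 rect [50.9 60.9] 0.6 open 0.02 yaw 26.5 box [642.3 179.9]
scene red 580 px [320. 246.] lidctr [465.1 266.2] zc 60.2 rect [58.4 56.3] 11.8 open 0.59 yaw 14.4 box [457.  264.1]
scene green 436 px [233. 239.] lidctr [638.7 114.4] zc 47.5 rect [52.9 64.6] 1.3 open 0.02 yaw 3.5 box [638.6 114.4]
scene yellow 535 px [263. 279.] lidctr [636.6 250.2] zc 47.3 rect [67.6 54. ] 89.6 open 0.01 yaw 37.7 box [636.6 250.1]
39.25 [443.30424587 260.02076216 126.45266363] 0.8352619236814917
```

View pics/a4.png

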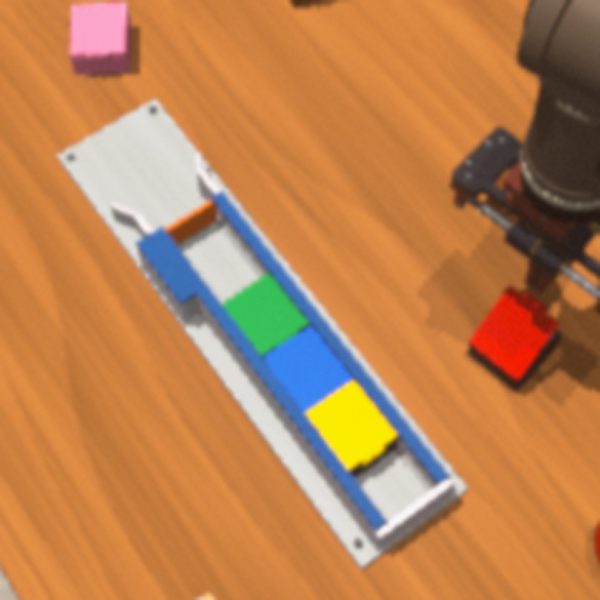

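Green (265,313), blue (308,368) and yellow (350,425) are lined up in the lane with the gate shut. Red (512,335) is still open under the hand.

>>> {"name": "drive_tool", "arguments": {
  "targets": [
    {"hand":0,"offset":[-0.01,0,-0.25],"turn":0},
    {"hand":0,"offset":[0,0,-0.2],"turn":0},
    {"hand":0,"offset":[0,0,-0.2],"turn":0},
    {"hand":0,"offset":[0,0,-0.2],"turn":0},
    {"hand":0,"offset":[0,0,-0.15],"turn":0},
    {"hand":0,"offset":[0,0,-0.06],"turn":0},
    {"hand":0,"offset":[0,0,-0.02],"turn":0},
    {"hand":0,"offset":[0,0,-0.01],"turn":0}
  ]
}}

```text
time: 40.25
tcp_pos: [442.0, 260.4, 40.0]
orientation: [-0.0, -0.111, 0.994, 0.0]
ft_force: [-4.6, -2.3, 12.6]
opening: 0.4
finger_force: 6.3
```

>>> {"name": "drive_tool", "arguments": {
  "targets": [
    {"hand":0,"offset":[0,0,0],"turn":0},
    {"hand":0,"offset":[0,0,0.4],"turn":0},
    {"hand":86,"offset":[-0.2,-0.5,0.6],"turn":0},
    {"hand":86,"offset":[-0.2,-0.5,0],"turn":0},
    {"hand":86,"offset":[0,0,0],"turn":0},
    {"hand":86,"offset":[0,0,0],"turn":0}
  ]
}}

```text
time: 41.0
tcp_pos: [411.1, 182.7, 118.3]
orientation: [0.001, -0.111, 0.994, 0.001]
ft_force: [-0.6, -0.3, 0.6]
opening: 36.7
finger_force: 0.0
```

Run:
```python
from h import *
for n in("top","scene"):
    im,d=robot.read_camera(n); lids(n,im,d)
s=robot.get_state();print(s["time"],s["tcp_pos"],s["opening"])
```

```text
top green 365 px [230. 140.] lidctr [643.2 113.8] zc 45.0 rect [51.1 66.6] 1.9 open 0.01 yaw 29.9 box [643.2 113.8]
top yellow 357 px [185. 142.] lidctr [641.6 248.9] zc 44.6 rect [66.9 50.4] 89.3 open 0.01 yaw -16.4 box [641.6 248.9]
top blue 387 px [206. 142.] lidctr [642.5 180.2] zc 44.7 rect [52.2 61.3] 2.4 open 0.03 yaw -41.4 box [642.4 180.3]
scene red 542 px [321. 247.] lidctr [457.9 264.6] zc 41.7 rect [69.4 56.6] 11.8 open 0.0 yaw -138.3 box [457.9 264.6]
scene green 434 px [232. 239.] lidctr [638.7 113.2] zc 47.1 rect [53.3 65.9] 1.0 open 0.01 yaw 111.9 box [638.8 113.1]
scene yellow 537 px [263. 279.] lidctr [636.4 250.1] zc 47.5 rect [54.  66.7] 1.3 open 0.01 yaw 113.6 box [636.4 250. ]
41.1 [411.09197658 182.87765071 117.85171366] 45.270624087138515
```

>>> {"name": "drive_tool", "arguments": {
  "targets": [
    {"hand":86,"offset":[0.294,0.505,0],"turn":0},
    {"hand":86,"offset":[0.294,0.505,0],"turn":0},
    {"hand":86,"offset":[0,0,0],"turn":0},
    {"hand":86,"offset":[0,0,-0.4],"turn":0},
    {"hand":86,"offset":[0,0,-0.4],"turn":0},
    {"hand":86,"offset":[0,0,-0.35],"turn":0},
    {"hand":86,"offset":[0,0,-0.26],"turn":0},
    {"hand":86,"offset":[0,0,0],"turn":0},
    {"hand":40,"offset":[0,0,0],"turn":0},
    {"hand":40,"offset":[0,0,0],"turn":0},
    {"hand":40,"offset":[0,0,0],"turn":0},
    {"hand":40,"offset":[0,0,0],"turn":0}
  ]
}}

```text
time: 42.6
tcp_pos: [458.0, 263.1, 5.8]
orientation: [0.0, -0.111, 0.994, 0.0]
ft_force: [-1.3, -0.1, 7.8]
opening: 59.7
finger_force: 30.0
```

>>> {"name": "drive_tool", "arguments": {
  "targets": [
    {"hand":40,"offset":[0,0,0.3],"turn":0},
    {"hand":40,"offset":[0,0,0.5],"turn":0},
    {"hand":40,"offset":[0,0,0.2],"turn":0},
    {"hand":40,"offset":[0.212,-0.437,0],"turn":-0.103},
    {"hand":40,"offset":[0.212,-0.437,0],"turn":-0.103},
    {"hand":40,"offset":[0.212,-0.437,0],"turn":-0.103},
    {"hand":40,"offset":[0.212,-0.437,0],"turn":-0.103},
    {"hand":40,"offset":[0.212,-0.437,0],"turn":-0.103},
    {"hand":40,"offset":[0.212,-0.437,0],"turn":-0.103},
    {"hand":40,"offset":[0.212,-0.437,0],"turn":-0.103},
    {"hand":40,"offset":[0.212,-0.437,0],"turn":-0.103},
    {"hand":40,"offset":[0.212,-0.437,0],"turn":-0.103},
    {"hand":40,"offset":[0.212,-0.437,0],"turn":-0.103},
    {"hand":40,"offset":[0.212,-0.437,0],"turn":-0.103},
    {"hand":40,"offset":[0,0,0],"turn":0},
    {"hand":40,"offset":[0,0,0],"turn":0},
    {"hand":40,"offset":[0,0,0],"turn":0}
  ]
}}

```text
time: 44.72
tcp_pos: [643.9, -120.2, 84.5]
orientation: [-0.001, 0.702, 0.713, 0.0]
ft_force: [0.1, -0.8, -2.4]
opening: 59.6
finger_force: 30.0
```

>>> {"name": "drive_tool", "arguments": {
  "targets": [
    {"hand":40,"offset":[0,-0.01,-0.4],"turn":0},
    {"hand":40,"offset":[0,0,-0.3],"turn":0},
    {"hand":40,"offset":[0,0,-0.15],"turn":0},
    {"hand":40,"offset":[0,0,-0.05],"turn":0},
    {"hand":40,"offset":[0,0,-0.015],"turn":0},
    {"hand":40,"offset":[0,0,0],"turn":0}
  ]
}}

```text
time: 45.48
tcp_pos: [644.6, -122.9, 12.5]
orientation: [0.0, 0.702, 0.712, 0.0]
ft_force: [0.4, 0.4, -3.0]
opening: 59.8
finger_force: 30.0
```

>>> {"name": "drive_tool", "arguments": {
  "targets": [
    {"hand":75,"offset":[0,0,0],"turn":0},
    {"hand":75,"offset":[0,0,0],"turn":0},
    {"hand":75,"offset":[0,0,0.4],"turn":0},
    {"hand":75,"offset":[0,0,0.4],"turn":0},
    {"hand":12,"offset":[0,-0.4,0],"turn":0},
    {"hand":12,"offset":[0,-0.35,0],"turn":0},
    {"hand":12,"offset":[0,0,0],"turn":0},
    {"hand":12,"offset":[0,0,-0.4],"turn":0},
    {"hand":12,"offset":[0,0,-0.37],"turn":0},
    {"hand":12,"offset":[0,0,0],"turn":0}
  ]
}}

```text
time: 46.72
tcp_pos: [643.1, -180.9, 12.2]
orientation: [-0.002, 0.702, 0.712, -0.001]
ft_force: [0.5, 0.3, 0.2]
opening: 18.4
finger_force: 0.0
```

Run:
```python
from h import *
im,d=robot.read_camera("scene"); lids("scene",im,d)
s=robot.get_state();print(s["time"],s["tcp_pos"],s["opening"])
```

```text
scene red 434 px [185. 180.] lidctr [ 645.9 -120.5] zc 47.8 rect [56.4 71.9] 0.6 open 0.01 yaw 4.9 box [ 645.8 -120.5]
scene green 435 px [232. 239.] lidctr [639.  114.3] zc 47.9 rect [53.1 64.5] 1.1 open 0.01 yaw -176.2 box [639.  114.3]
scene yellow 536 px [263. 279.] lidctr [637.1 249.7] zc 47.5 rect [53.8 66.9] 1.4 open 0.03 yaw 90.0 box [637.1 249.5]
46.775 [ 643.97762242 -181.75538071   13.90446571] 14.603267374448428
```

>>> {"name": "drive_tool", "arguments": {
  "targets": [
    {"hand":12,"offset":[0,0.15,0],"turn":0},
    {"hand":12,"offset":[-0.002,0.15,0],"turn":0},
    {"hand":12,"offset":[-0.002,0.15,0],"turn":0},
    {"hand":12,"offset":[-0.002,0.15,0],"turn":0},
    {"hand":12,"offset":[-0.002,0.15,0],"turn":0},
    {"hand":12,"offset":[-0.002,0.15,0],"turn":0},
    {"hand":12,"offset":[-0.002,0.15,0],"turn":0},
    {"hand":12,"offset":[-0.002,0.15,0],"turn":0},
    {"hand":12,"offset":[-0.002,0.15,0],"turn":0},
    {"hand":12,"offset":[-0.002,0.15,0],"turn":0},
    {"hand":12,"offset":[-0.002,0.15,0],"turn":0}
  ]
}}

```text
time: 48.15
tcp_pos: [642.4, -49.8, 14.1]
orientation: [-0.0, 0.702, 0.712, -0.0]
ft_force: [-0.9, -4.8, 2.6]
opening: 12.2
finger_force: 2.0
```

>>> {"name": "drive_tool", "arguments": {
  "targets": [
    {"hand":12,"offset":[-0.002,0.15,0],"turn":0},
    {"hand":12,"offset":[-0.002,0.15,0],"turn":0},
    {"hand":12,"offset":[-0.002,0.15,0],"turn":0},
    {"hand":12,"offset":[-0.002,0.15,0],"turn":0},
    {"hand":12,"offset":[-0.002,0.15,0],"turn":0},
    {"hand":12,"offset":[-0.002,0.15,0],"turn":0},
    {"hand":12,"offset":[-0.002,0.1,0],"turn":0}
  ]
}}

```text
time: 49.02
tcp_pos: [641.3, 28.1, 14.2]
orientation: [0.001, 0.703, 0.711, -0.001]
ft_force: [0.1, -9.0, 1.1]
opening: 12.0
finger_force: 4.3
```

>>> {"name": "drive_tool", "arguments": {
  "targets": [
    {"hand":12,"offset":[-0.002,0.08,0],"turn":0},
    {"hand":12,"offset":[-0.002,0.08,0],"turn":0},
    {"hand":12,"offset":[0,0.08,0],"turn":0},
    {"hand":12,"offset":[0,0.06,0],"turn":0},
    {"hand":12,"offset":[0,0.03,0],"turn":0}
  ]
}}

```text
time: 49.65
tcp_pos: [640.9, 54.0, 14.2]
orientation: [0.001, 0.703, 0.711, -0.001]
ft_force: [0.4, -9.1, 1.1]
opening: 11.8
finger_force: 4.5
```

Run:
```python
from h import *
im,d=robot.read_camera("scene"); lids("scene",im,d)
s=robot.get_state();print(s["time"],s["tcp_pos"],s["ft_force"])
```

```text
scene red 428 px [229. 235.] lidctr [639.7  99. ] zc 47.4 rect [54.  65.5] 1.4 open 0.01 yaw -17.5 box [639.7  99. ]
scene green 437 px [244. 254.] lidctr [637.7 165.5] zc 47.4 rect [53.7 61.8] 0.3 open 0.01 yaw 55.1 box [637.7 165.5]
scene yellow 557 px [275. 294.] lidctr [636.3 299.6] zc 47.2 rect [53.1 67. ] 0.7 open 0.0 yaw 85.2 box [636.3 299.6]
49.7 [640.94545908  54.29132064  14.22137053] [-0.20740281 -7.11028193  1.57659486]
```

>>> {"name": "drive_tool", "arguments": {
  "targets": [
    {"hand":12,"offset":[0,0.02,0],"turn":0},
    {"hand":12,"offset":[0,0,0],"turn":0},
    {"hand":12,"offset":[0,-0.03,0],"turn":0},
    {"hand":12,"offset":[0,0,0.5],"turn":0},
    {"hand":12,"offset":[0,0,0.5],"turn":0},
    {"hand":12,"offset":[0,0,0.5],"turn":0},
    {"hand":12,"offset":[-0.6,0,0.3],"turn":0},
    {"hand":12,"offset":[-0.6,0,0],"turn":0},
    {"hand":12,"offset":[-0.6,0,0],"turn":0},
    {"hand":12,"offset":[0,0,0],"turn":0},
    {"hand":12,"offset":[0,0,0],"turn":0}
  ]
}}

```text
time: 51.08
tcp_pos: [497.8, 56.6, 158.4]
orientation: [-0.0, 0.702, 0.712, 0.001]
ft_force: [0.8, 0.9, -0.9]
opening: 12.1
finger_force: 0.0
```

Run:
```python
from h import *
im,d=robot.read_camera("scene"); lids("scene",im,d)
cv2.imwrite("pics/a5.png",cv2.resize(im[130:340,140:350],(600,600),interpolation=cv2.INTER_CUBIC))
```

```text
scene red 421 px [230. 236.] lidctr [639.  102.2] zc 47.4 rect [54.1 63.5] 1.8 open 0.01 yaw -121.3 box [639.  102.2]
scene green 446 px [245. 255.] lidctr [637.8 169.2] zc 47.8 rect [53.5 63.2] 1.6 open 0.01 yaw -91.8 box [637.8 169.2]
scene yellow 542 px [276. 295.] lidctr [636.5 302.6] zc 47.1 rect [54.  66.2] 1.2 open 0.0 yaw -118.1 box [636.5 302.6]
```

View pics/a5.png

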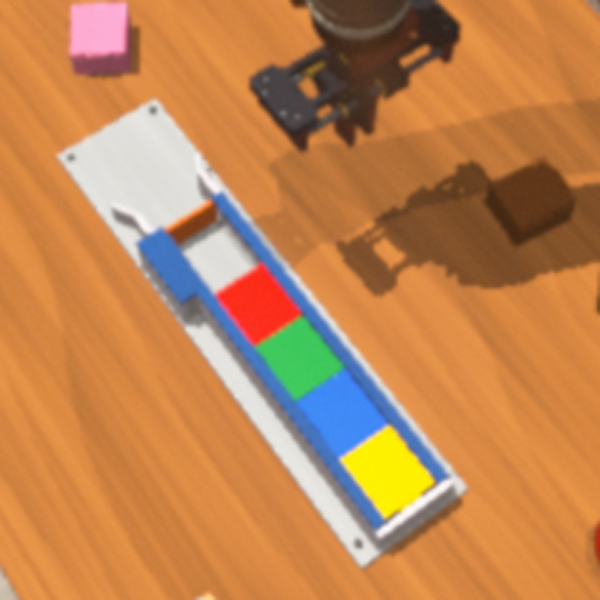

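All four boxes are shut and flat in the lane: red (258,303), green (300,357), blue (345,412) and yellow (388,472). The gate (190,222) is shut behind them and the hand is clear.

```bash
python3 -c "
from plant import robot
print(robot.hand_in())"
```

```text
the job is handed in; nothing more can be done
None
```

All four boxes (yellow, blue, green, red) are shut and standing flat in the channel, the gate has swung shut behind the last one, and the job is handed in at about 51 s.

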